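# Proof-clamp the blue tile in its check nest

### The arm

A 6-joint arm with a two-finger parallel gripper is mounted at the origin on the work surface. World frame = base frame: x ahead of the robot, y to its left, z up, the work surface at z = 0. Lengths are in m, angles in rad, forces in N, time in s.
With the tool pointing down it reaches from about 0.2 to 0.875 m from the base axis. Payload 3.4 kg.
Tool frame: the origin (TCP) lies at the very end of the fingers, on their centre line; the grasp point (between the pads) lies 19 mm behind it; z points along the fingers, y is the line along which they close (so a half turn about z gives the same grasp; the last joint's range is limited). The gripper opens to 94 mm and grips with 3 to 60 N. Pads are 16 mm wide; open, the fingers measure 119 mm over their backs; the gripper's body (75 mm by 177 mm) begins 78 mm behind the grasp point.
Start: joints at [-1.392, 0.276, 1.505, -0, 1.361, -0.121], TCP at [0.17, -0.549, 0.205] pointing down, gripper open.
Joint ranges: [-2.89, 2.89], [-0.75, 2.08], [0.22, 2.7], [-1.18, 4.32], [0.11, 2.71], [-2.7, 2.7]. Speed limits (rad/s): [2.57, 2.57, 3.14, 3.14, 3.14, 3.14].

### API

Orientations are given as a unit quaternion [w, x, y, z].
In Python, from plant import robot gives the robot as it stands. The module is installed in compiled form; this text tells all that it offers.
- The arm moves only by the tool drive_tool, never from a script. Its argument "deltas" is a list of rows, each a list of 7 numbers: the shift along the tool's x, y, z in m, then the turn, a rotation vector about the tool's x, y, z in rad, then the finger opening in m, from 0 to 0.094. In form: [[tx, ty, tz, ax, ay, az, fingers], ...]. A call has 1 to 20 rows; each row shifts and turns the commanded pose from where the row before left it, along the tool's axes as they then stand; what a row does not reach is not made up. A row lasts 1/8 s, in which the tool goes at most 62.5 mm and 10.7 degrees, less where a joint would pass 70% of its speed; a pose out of reach is approached as far as the arm can. A call is refused whole if a number of a shift passes 0.0625 or a number of a turn 0.188, either way. A call with a gripper value outside its range is refused whole. The fingers move at their own pace and stop on an object; "newtons" is the grip in N (left out, the last holds). Time passes only in rows, so rows that do not move let the fingers close. It gives the time, the measured TCP pose, the force, the opening and the grip force at its end, in the units of the state.
- robot.observe(): the state, without advancing time (a new reading comes with each control period).
- robot.read_camera(name): name is "scene" or "top"; returns the picture (384x512x3 uint8, red, green, blue); there is no depth.
- robot.camera_info(name): a dict with "K" (3x3 intrinsics, pixels), "world_from_camera" (4x4, takes a point from camera to world coordinates). Camera axes: x right, y down, z forward; pixel columns grow to the right and rows downward; lengths in m; the calibration is good to about 2 mm. A picture is of the moment at which its call begins. camera_info takes no time and is no camera call.
- robot.sign_off(): hands the job in; it is judged then, once.
The state is a dict: "time": time; "qpos": joint angles; "joint_vel": joint speeds; "effort": joint torques, N m; "tcp_pos": TCP position; "ee_rot": TCP orientation; "ft_force": force on the tool from outside, world axes, zero at the start; "moment": the same for the moment, N m; "opening": opening from 0.0 (shut) to 1.0 (fully open); "grip_force": force on a finger pad.
Only numpy, scipy, OpenCV 4.12 (cv2) and the standard library are available. Lean on these libraries where they do the work, as an engineer would, in place of code of your own. Each camera call takes 0.05 s, during which the arm holds its last target. There are 200 camera calls.

### The job

Proof the blue tile in its check nest: swing the toggle clamp of that nest over centre until its rubber foot bears on the tile, let go so that the clamp holds the tile by itself for about a second, then swing it back over centre until it is fully open again and let go. The tile must stay in its nest, and the clamp of the white tile's nest must be left open as it is.

Things in the scene. Friction and masses are not known exactly. Their poses are not given: they have to be found in the camera images.
- blue_clamp (a joint): Clamp hinge on the blue tile's nest, rad. 0: closed, arm level, rubber foot on the tile. 1.75: fully open on its stop, arm upright, leaning 10 degrees back (the start). Grows as the arm rises. An over-centre spring drives it away from 0.85: below, it snaps shut by itself; above, it snaps open. At most 8 N at the knob. Damped.
- blue_knob (a point): Centre of the red 30 mm ball knob on that clamp's tip. Axes ride with the arm: x from hinge to tip, y along the level hinge axis, z up when closed. The hinge lies at (-130, 0, -20) mm in these axes, 62 mm above the table. Knob height: 82 mm closed, 186 open; it moves 173 mm level between. Pinched along y from above it turns freely in the fingers; clear 60 mm both sides. Steel arm 16 mm wide.
- blue_tile (a point): Centre of the blue glazed tile, 100 x 100 x 8 mm, loose between 6 mm high rails on its nest (fixed plywood base 200 x 130 x 12 mm, blue bracket 74 mm high at the hinge end). Tile top 20 mm above the table. It lies centred under the closed clamp's foot, 100 mm level from the hinge.
- white_clamp (a joint): The same kind of clamp on the like nest that holds the white tile, a bystander 0.24 to 0.44 m to the left or right of the blue one. 1.75: open, as it starts. Not to be moved.
Things that resemble listed ones, but are neither listed nor needed, are in the scene too. Leave any pink or purple look-alike of the part that bears blue_clamp alone.

How it is judged:
On the way:
1. the blue tile's clamp is closed on the tile and holds by itself, the robot touching nothing (value of joint blue_clamp between -0.05 and 0.06 rad and contact force between each of the fingers, the arm and anything else below 0.2 N), for 0.7 s.
At the end, for the whole second after the job is handed in: The blue tile's clamp is back open (joint above 1.6 rad), the white tile's clamp is still open (above 1.6 rad), and the blue tile lies within 12 mm of where it was (value of joint each of blue_clamp, white_clamp above 1.6 rad and distance of blue_tile from where it was at the start of the episode below 0.012 m); the robot touches nothing.
It fails at once if the white tile's clamp is swung off its open stop (value of joint white_clamp below 1.5 rad).
It fails at once if the blue tile leaves its nest (distance of blue_tile from where it was at the start of the episode above 0.02 m).
It also fails if it takes over 51 s, if anything falls off the work surface, if the arm or the gripper's body presses on something with over 40 N, if the wrist force passes 120 N, or if a joint passes its speed limit or range.

## Working session

There is one attempt and no reset: what is moved stays moved. The work goes in short steps, Python scripts to look and compute and a tool call to move; the robot and the scene stay as the last step left them, time stands still between calls to the robot, and variables do not carry over. Pictures are saved under pics/ and viewed, at most 10 in all, crops included, and the job is handed in when it is done.

Besides the shell and the picture viewer there is one more tool, called after "Call:" as a command line: name --pt "numbers of a row" for each row, then --argument value for the rest. drive_tool: Moves the arm, as the interface text tells. Its arguments: {"type":"object","properties":{"deltas":{"type":"array"},"newtons":{"type":"number"}},"required":["deltas"]}

```bash
mkdir -p pics && python3 - <<'E'
from plant import robot
import cv2,numpy as np
for n in("scene","top"):
    im=robot.read_camera(n);cv2.imwrite(f"pics/{n}0.png",cv2.resize(im[:,:,::-1],(800,600),interpolation=cv2.INTER_CUBIC))
    np.save(n+"0.npy",im);i=robot.camera_info(n);print(n,np.round(i["K"],1).tolist(),np.round(i["world_from_camera"],3).tolist())
s=robot.observe();print(s)
E
```

```text
scene [[368.4, 0.0, 250.9], [0.0, 368.4, 191.5], [0.0, 0.0, 1.0]] [[-0.815, 0.413, -0.405, 0.942], [0.579, 0.586, -0.567, 0.653], [0.004, -0.697, -0.717, 0.881], [0.0, 0.0, 0.0, 1.0]]
top [[367.0, 0.0, 257.6], [0.0, 367.0, 195.7], [0.0, 0.0, 1.0]] [[0.02, -0.989, 0.146, 0.338], [-1.0, -0.022, -0.016, 0.022], [0.019, -0.146, -0.989, 1.119], [0.0, 0.0, 0.0, 1.0]]
{'time': 0.1, 'qpos': array([-1.39200659e+00,  2.76520902e-01,  1.50593084e+00, -1.50168167e-05,
        1.36070112e+00, -1.20990640e-01]), 'joint_vel': array([-0.0002283 , -0.00131086, -0.00221222, -0.0017194 , -0.00207279,
        0.00144847]), 'effort': array([ 1.54139729e-03, -4.05455875e+01, -2.37780368e+01,  7.02180807e-02,
        2.98418070e-02, -4.57759893e-05]), 'tcp_pos': array([ 0.16971305, -0.54888773,  0.20472759]), 'ee_rot': array([-7.79564318e-04,  9.88786946e-01,  1.49331062e-01, -2.98804811e-05]), 'ft_force': array([ 0.22175472,  0.86494466, -0.73154028]), 'moment': array([ 0.05081585,  0.07013169, -0.06354908]), 'grip_force': 0.0, 'opening': 0.998287616447922}
```

View pics/scene0.png

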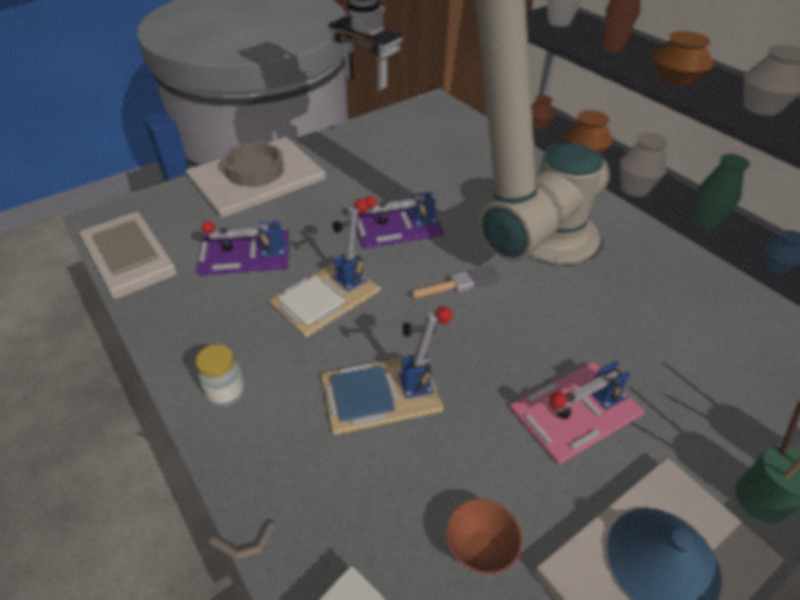

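View pics/top0.png

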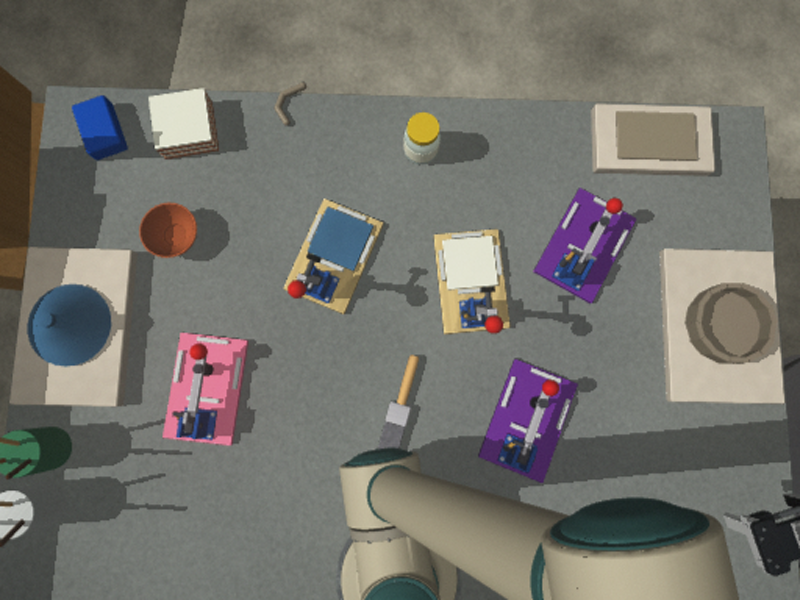

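The top view shows the blue nest: tile near (340,238), open knob at (297,289). The white nest is to its right. In the scene view the blue knob is at (444,315) and the tile at (362,393). I'll crop for precise pixels.

```bash
python3 - <<'E'
import cv2,numpy as np
a=np.load("top0.npy")[:,:,::-1];b=np.load("scene0.npy")[:,:,::-1]
A=cv2.resize(a[120:205,175:255],None,fx=5,fy=5,interpolation=cv2.INTER_CUBIC)
B=cv2.resize(b[190:280,200:280+10],None,fx=4.4,fy=4.4,interpolation=cv2.INTER_CUBIC)
h=max(A.shape[0],B.shape[0]);c=np.zeros((h,A.shape[1]+B.shape[1],3),np.uint8);c[:A.shape[0],:A.shape[1]]=A;c[:B.shape[0],A.shape[1]:]=B
print(c.shape);cv2.imwrite("pics/crop.png",c)
E
```

```text
(425, 796, 3)
```

View pics/crop.png

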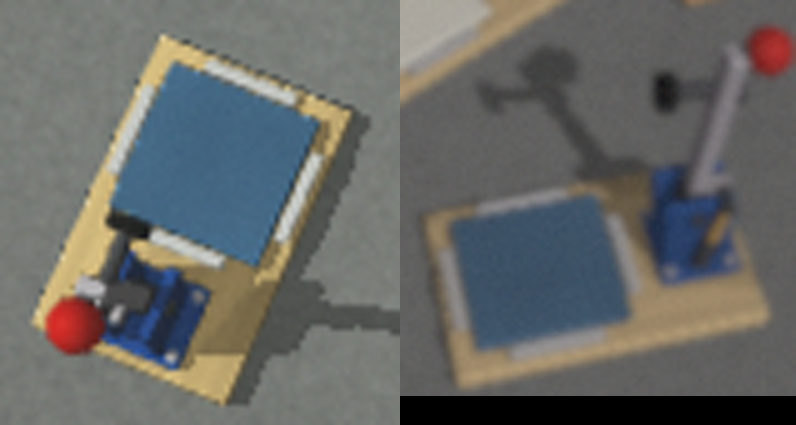

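Crop, left (top view ×5): tile corners at (175,62), (320,122), (258,265), (112,202), base corners at (163,35), (352,110), (232,403), (35,322), knob at (75,325). Right (scene view ×4.4): knob at (370,50) from the crop's edge, tile corners at (50,222), (198,196), (230,318), (80,350).

```bash
cat > h.py <<'E'
from plant import robot
import numpy as np
def ray(n,p):
    i=robot.camera_info(n);K=np.array(i["K"]);T=np.array(i["world_from_camera"])
    return T[:3,3],T[:3,:3]@np.linalg.inv(K)@np.array([p[0],p[1],1.])
def atz(n,p,z):
    o,d=ray(n,p);return o+d*(z-o[2])/d[2]
def tri(p1,p2):
    (o,d),(q,e)=ray("top",p1),ray("scene",p2)
    s=np.linalg.lstsq(np.c_[d,-e],q-o,rcond=None)[0];a,b=o+d*s[0],q+e*s[1]
    return (a+b)/2,np.linalg.norm(a-b)
E
python3 - <<'E'
from h import *
np.set_printoptions(precision=4,suppress=True)
t=lambda x,y:(175+(x+.5)/5-.5,120+(y+.5)/5-.5)
s=lambda x,y:(200+(x+.5)/4.4-.5,190+(y+.5)/4.4-.5)
T=np.array([atz("top",t(*p),.02) for p in[(175,62),(320,122),(258,265),(112,202)]])
S=np.array([atz("scene",s(*p),.02) for p in[(50,222),(198,196),(230,318),(80,350)]])
B=np.array([atz("top",t(*p),.012) for p in[(163,35),(352,110),(232,403),(35,322)]])
for X in(T,S,B):print(X.mean(0),np.linalg.norm(X-np.roll(X,1,0),axis=1))
k,e=tri(t(75,325),s(370,50));print("knob",k,e)
u=(B[0]+B[1]-B[2]-B[3]);u/=np.linalg.norm(u);c=(T.mean(0)+S.mean(0))/2
u2=T[0]+T[1]-T[2]-T[3];u2/=np.linalg.norm(u2)
print("u",u,u2,np.degrees(np.arctan2(u[1],u[0])),np.degrees(np.arctan2(u2[1],u2[0])))
h=c-.1*u;print("hinge",h,"tile",c)
v=k-h;print("knob rel",v@u,v@np.cross([0,0,1],u),v[2])
print("expected rel",[130*np.cos(1.75)-20*np.sin(1.75),62+130*np.sin(1.75)+20*np.cos(1.75)])
E
```

```text
[0.6341 0.129  0.02  ] [0.0965 0.0978 0.0977 0.0979]
[0.6354 0.1313 0.02  ] [0.1005 0.0992 0.0977 0.0951]
[0.6021 0.141  0.012 ] [0.1972 0.1278 0.198  0.1306]
knob [0.5013 0.1819 0.188 ] 0.000394825783612581
u [ 0.9361 -0.3518  0.    ] [ 0.932  -0.3625  0.    ] -20.59457498850246 -21.2536879737949
hinge [0.5411 0.1653 0.02  ] tile [0.6347 0.1302 0.02  ]
knob rel -0.04311519136942851 0.0014710772673198129 0.16796872775269067
expected rel [np.float64(-42.85170617191271), np.float64(186.35325198062196)]
```

```bash
cat >> h.py <<'E'
from scipy.spatial.transform import Rotation as R
def cur():
    s=robot.observe();q=s["ee_rot"];return s["tcp_pos"],R.from_quat([q[1],q[2],q[3],q[0]])
U=np.array([np.cos(np.radians(-20.8)),np.sin(np.radians(-20.8)),0.])
N=np.cross([0,0,1],U)
TGT=R.from_matrix(np.c_[-U,-N*-1*-1,[0,0,-1]]) if 0 else R.from_matrix(np.c_[-U,np.cross([0,0,-1],-U),[0,0,-1]])
def rows(pts,rots,f,p=None,r=None):
    if p is None:p,r=cur()
    out=[]
    for q,t in zip(pts,rots):
        d=np.round(r.inv().apply(q-p),4);w=np.round((r.inv()*t).as_rotvec(),4)
        out.append([*map(float,d),*map(float,w),f]);p=p+r.apply(d);r=r*R.from_rotvec(w)
    return out
E
python3 - <<'E'
from h import *
p,r=cur();P=[p+[0,0,.045],p+[0,0,.09]];Q=[r,r]
w=(r.inv()*TGT).as_rotvec();print(w)
if w[2]>0: w=w*(1-2*np.pi/np.linalg.norm(w))
print(w)
g=np.array([.501,.182,.295])
for i in range(1,17):P.append(P[1]+(g-P[1])*i/16);Q.append(r*R.from_rotvec(w*i/16))
for x in rows(P,Q,.07):print(x)
E
```

```text
[-4.45945733e-04 -1.99585538e-03 -2.47878001e+00]
[-4.45945733e-04 -1.99585538e-03 -2.47878001e+00]
[0.0, -0.0001, -0.045, 0.0, 0.0, 0.0, 0.07]
[0.0, -0.0, -0.045, 0.0, 0.0, 0.0, 0.07]
[0.0333, -0.0376, 0.0, -0.0, -0.0001, -0.1549, 0.07]
[0.0386, -0.0319, 0.0001, -0.0001, -0.0002, -0.1549, 0.07]
[0.0432, -0.0256, 0.0, 0.0, -0.0001, -0.155, 0.07]
[0.0465, -0.0186, 0.0001, -0.0, -0.0001, -0.1549, 0.07]
[0.0489, -0.0113, -0.0, -0.0, -0.0001, -0.1549, 0.07]
[0.0501, -0.0035, -0.0, -0.0001, -0.0002, -0.1549, 0.07]
[0.0499, 0.0042, -0.0, -0.0, -0.0001, -0.155, 0.07]
[0.0488, 0.0119, 0.0, -0.0, -0.0001, -0.1549, 0.07]
[0.0463, 0.0192, 0.0, -0.0001, -0.0001, -0.1549, 0.07]
[0.0428, 0.0262, -0.0, 0.0, -0.0002, -0.1549, 0.07]
[0.0382, 0.0324, -0.0, -0.0, -0.0001, -0.155, 0.07]
[0.0328, 0.038, -0.0, -0.0001, -0.0001, -0.1549, 0.07]
[0.0265, 0.0426, -0.0, 0.0, -0.0001, -0.1549, 0.07]
[0.0196, 0.0461, -0.0001, -0.0, -0.0001, -0.1549, 0.07]
[0.0123, 0.0486, 0.0, -0.0, -0.0002, -0.155, 0.07]
[0.0046, 0.05, -0.0, -0.0001, -0.0001, -0.1549, 0.07]
```

Call:
drive_tool --pt "0 0 -0.045 0 0 0 0.07" --pt "0 0 -0.045 0 0 0 0.07" --pt "0.033 -0.038 0 0 0 -0.155 0.07" --pt "0.039 -0.032 0 0 0 -0.155 0.07" --pt "0.043 -0.026 0 0 0 -0.155 0.07" --pt "0.0465 -0.0185 0 0 0 -0.155 0.07" --pt "0.049 -0.011 0 0 0 -0.155 0.07" --pt "0.05 -0.0035 0 0 0 -0.155 0.07" --pt "0.05 0.004 0 0 0 -0.155 0.07" --pt "0.049 0.012 0 0 0 -0.155 0.07" --pt "0.046 0.019 0 0 0 -0.155 0.07" --pt "0.043 0.026 0 0 0 -0.155 0.07" --pt "0.038 0.0325 0 0 0 -0.155 0.07" --pt "0.033 0.038 0 0 0 -0.155 0.07" --pt "0.0265 0.0425 0 0 0 -0.155 0.07" --pt "0.0195 0.046 0 0 0 -0.155 0.07" --pt "0.0125 0.0485 0 0 0 -0.155 0.07" --pt "0.0045 0.05 0 0 0 -0.155 0.07" --pt "0 0 0 0 0 0 0.07" --pt "0 0 0 0 0 0 0.07"

```text
time: 2.6
tcp_pos: [0.4993, 0.1819, 0.2948]
ee_rot: [-0.001, 0.18, 0.984, -0.001]
ft_force: [0.6, 0.1, 1.0]
opening: 0.747
grip_force: 0.0
```

```bash
python3 - <<'E'
from h import *
p,r=cur();print(np.degrees((r.inv()*TGT).as_rotvec()))
for x in rows([np.array([.5013,.1819,z]) for z in(.27,.225,.19,.168)],[TGT]*4,.07):print(x)
E
```

```text
[-0.09608865 -0.0639824   0.04468919]
[-0.0019, 0.0008, 0.0248, -0.0017, -0.0011, 0.0008, 0.07]
[0.0, -0.0, 0.045, 0.0, -0.0, -0.0, 0.07]
[0.0, -0.0, 0.035, 0.0, -0.0, -0.0, 0.07]
[0.0, -0.0, 0.022, 0.0, -0.0, -0.0, 0.07]
```

Call:
drive_tool --pt "-0.002 0.001 0.025 -0.002 -0.001 0.001 0.07" --pt "0 0 0.04 0 0 0 0.07" --pt "0 0 0.03 0 0 0 0.07" --pt "0 0 0.02 0 0 0 0.07" --pt "0 0 0.012 0 0 0 0.07" --pt "0 0 0 0 0 0 0.07" --pt "0 0 0 0 0 0 0.07" --newtons 20

```text
time: 3.48
tcp_pos: [0.5029, 0.1824, 0.1694]
ee_rot: [0.002, 0.181, 0.984, 0.001]
ft_force: [-0.1, -0.8, -0.2]
opening: 0.744
grip_force: 0.0
```

```bash
python3 - <<'E'
from h import *
import cv2
a=robot.read_camera("top")[:,:,::-1];b=robot.read_camera("scene")[:,:,::-1]
A=cv2.resize(a[120:205,165:255],None,fx=4.4,fy=4.4,interpolation=cv2.INTER_CUBIC);B=cv2.resize(b[150:235,230:320],None,fx=4.4,fy=4.4,interpolation=cv2.INTER_CUBIC)
cv2.imwrite("pics/g1.png",np.hstack([A,B]));print(cur()[0],robot.observe()["ft_force"])
E
```

```text
[0.5029887  0.18266904 0.16945576] [-0.12587815  0.12981061 -0.48098467]
```

View pics/g1.png

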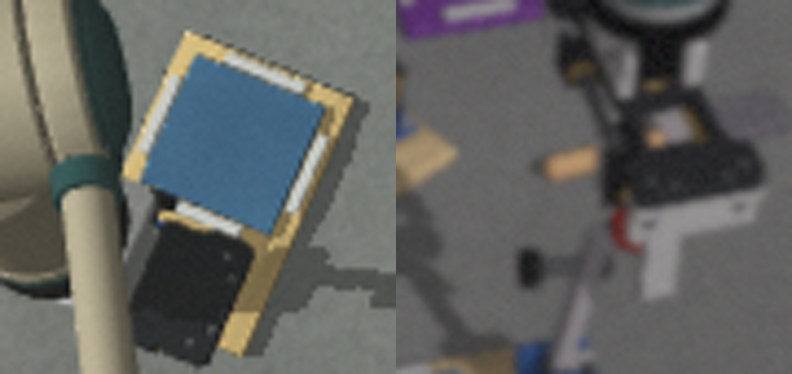

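The knob (red) sits between the fingers, with no contact yet. Closing.

Call:
drive_tool --pt "0.0015 0 0 0 0 0 0.02" --pt "0 0 0 0 0 0 0.02" --pt "0 0 0 0 0 0 0.02" --pt "0 0 0 0 0 0 0.02" --pt "0 0 0 0 0 0 0.02" --pt "0 0 0 0 0 0 0.02" --newtons 25

```text
time: 4.32
tcp_pos: [0.5005, 0.1822, 0.1683]
ee_rot: [0.0, 0.18, 0.984, -0.0]
ft_force: [-0.9, -4.2, 1.4]
opening: 0.307
grip_force: 25.0
```

```bash
python3 - <<'E'
from h import *
p,r=cur();print(robot.observe()["opening"]*94,p)
def k(t):return (130*np.cos(t)-20*np.sin(t))/1e3,(130*np.sin(t)+20*np.cos(t))/1e3
th=np.linspace(1.75,0,29)
x,z=np.array([k(t) for t in th]).T
for a,b,t in zip(-np.diff(x),-np.diff(z),th[1:]):print(round(t,3),round(a,4),round(b,4))
E
```

```text
28.891773412261426 [0.50051794 0.18222619 0.16834709]
1.688 -0.0079 -0.0024
1.625 -0.008 -0.0019
1.562 -0.0081 -0.0014
1.5 -0.0082 -0.0009
1.438 -0.0082 -0.0004
1.375 -0.0082 0.0001
1.312 -0.0082 0.0006
1.25 -0.0081 0.0011
1.188 -0.0081 0.0016
1.125 -0.0079 0.0021
1.062 -0.0078 0.0026
1.0 -0.0076 0.0031
0.938 -0.0074 0.0036
0.875 -0.0072 0.004
0.812 -0.0069 0.0045
0.75 -0.0066 0.0049
0.688 -0.0063 0.0053
0.625 -0.0059 0.0057
0.562 -0.0056 0.006
0.5 -0.0052 0.0064
0.438 -0.0048 0.0067
0.375 -0.0044 0.007
0.312 -0.0039 0.0072
0.25 -0.0035 0.0075
0.188 -0.003 0.0077
0.125 -0.0025 0.0078
0.062 -0.002 0.008
0.0 -0.0015 0.0081
```

Call:
drive_tool --pt "-0.008 0 -0.0024 0 0 0 0.02" --pt "-0.008 0 -0.0019 0 0 0 0.02" --pt "-0.008 0 -0.0014 0 0 0 0.02" --pt "-0.008 0 -0.0009 0 0 0 0.02" --pt "-0.008 0 -0.0004 0 0 0 0.02" --pt "-0.008 0 0.0001 0 0 0 0.02" --pt "-0.008 0 0.0006 0 0 0 0.02" --pt "-0.008 0 0.0011 0 0 0 0.02" --pt "-0.008 0 0.0016 0 0 0 0.02" --pt "-0.008 0 0.0021 0 0 0 0.02"

```text
time: 5.58
tcp_pos: [0.5752, 0.1532, 0.1705]
ee_rot: [0.0, 0.18, 0.984, -0.001]
ft_force: [-3.5, -5.1, 4.7]
opening: 0.304
grip_force: 25.0
```

Call:
drive_tool --pt "-0.008 0 0.0026 0 0 0 0.02" --pt "-0.008 0 0.0031 0 0 0 0.02" --pt "-0.0078 0 0.0036 0 0 0 0.02" --pt "-0.0074 0 0.004 0 0 0 0.02" --pt "-0.007 0 0.0045 0 0 0 0.02" --pt "-0.0066 0 0.0049 0 0 0 0.02" --pt "-0.0063 0 0.0053 0 0 0 0.02" --pt "-0.0059 0 0.0057 0 0 0 0.02" --pt "-0.0056 0 0.006 0 0 0 0.02" --pt "-0.0052 0 0.0064 0 0 0 0.02"

```text
time: 6.82
tcp_pos: [0.6406, 0.1277, 0.124]
ee_rot: [0.002, 0.18, 0.984, -0.001]
ft_force: [0.2, -7.2, -0.0]
opening: 0.306
grip_force: 25.0
```

Call:
drive_tool --pt "-0.0048 0 0.0067 0 0 0 0.02" --pt "-0.0044 0 0.007 0 0 0 0.02" --pt "-0.004 0 0.0072 0 0 0 0.02" --pt "-0.0035 0 0.0075 0 0 0 0.02" --pt "-0.003 0 0.0077 0 0 0 0.02" --pt "-0.0025 0 0.0078 0 0 0 0.02" --pt "-0.002 0 0.008 0 0 0 0.02" --pt "-0.0015 0 0.0075 0 0 0 0.02" --pt "0 0 0 0 0 0 0.02"

```text
time: 7.95
tcp_pos: [0.6632, 0.1188, 0.0628]
ee_rot: [0.0, 0.18, 0.984, -0.001]
ft_force: [0.2, -6.6, -4.8]
opening: 0.301
grip_force: 25.0
```

Call:
drive_tool --pt "0 0 0 0 0 0 0.07" --pt "0 0 0 0 0 0 0.07" --pt "0 0 0 0 0 0 0.07" --pt "0 0 0 0 0 0 0.07" --pt "0 0 0 0 0 0 0.07" --pt "0 0 0 0 0 0 0.07" --pt "0 0 0 0 0 0 0.07" --pt "0 0 0 0 0 0 0.07" --pt "0 0 0 0 0 0 0.07" --pt "0 0 0 0 0 0 0.07" --pt "0 0 0 0 0 0 0.07" --pt "0 0 0 0 0 0 0.07" --pt "0 0 0 0 0 0 0.07" --pt "0 0 0 0 0 0 0.07" --pt "0 0 0 0 0 0 0.07" --pt "0 0 0 0 0 0 0.07"

```text
time: 9.95
tcp_pos: [0.6633, 0.1217, 0.0646]
ee_rot: [0.001, 0.18, 0.984, 0.001]
ft_force: [0.9, -0.3, 1.0]
opening: 0.743
grip_force: 0.0
```

```bash
python3 - <<'E'
from h import *
import cv2
a=robot.read_camera("top")[:,:,::-1];b=robot.read_camera("scene")[:,:,::-1]
A=cv2.resize(a[110:205,165:255],None,fx=4.4,fy=4.4,interpolation=cv2.INTER_CUBIC);B=cv2.resize(b[190:285,190:280],None,fx=4.4,fy=4.4,interpolation=cv2.INTER_CUBIC)
cv2.imwrite("pics/g2.png",np.hstack([A,B]));print(cur()[0],robot.observe()["ft_force"])
E
```

```text
[0.66329831 0.12175938 0.06460069] [-0.14578724  0.29168946 -0.17397734]
```

View pics/g2.png

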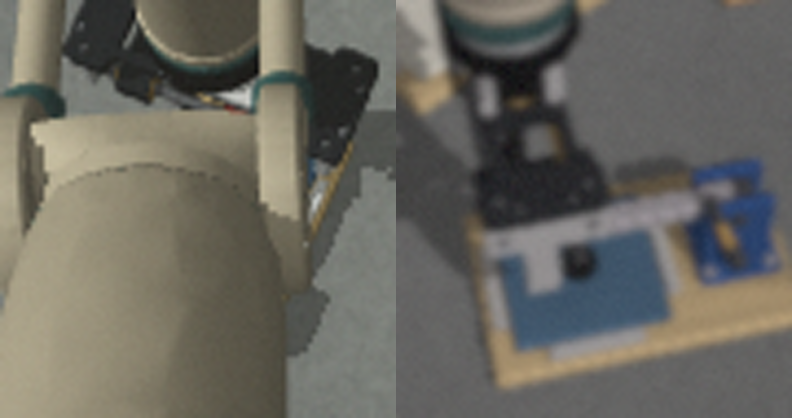

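The clamp is closed with its foot on the tile, the fingers are clear and the force is about zero; it has held for over 1 s. Regrip and lift back along the arc.

Call:
drive_tool --pt "0 -0.0025 0.0015 0 0 0 0.02" --pt "0 0 0 0 0 0 0.02" --pt "0 0 0 0 0 0 0.02" --pt "0 0 0 0 0 0 0.02" --pt "0 0 0 0 0 0 0.02" --pt "0 0 0 0 0 0 0.02" --newtons 35

```text
time: 10.8
tcp_pos: [0.6624, 0.1192, 0.0631]
ee_rot: [0.001, 0.18, 0.984, 0.001]
ft_force: [-0.5, -1.0, 0.0]
opening: 0.303
grip_force: 35.0
```

Call:
drive_tool --pt "0.0015 0 -0.0081 0 0 0 0.02" --pt "0.002 0 -0.008 0 0 0 0.02" --pt "0.0025 0 -0.0078 0 0 0 0.02" --pt "0.003 0 -0.0077 0 0 0 0.02" --pt "0.0035 0 -0.0075 0 0 0 0.02" --pt "0.0039 0 -0.0072 0 0 0 0.02" --pt "0.0044 0 -0.007 0 0 0 0.02" --pt "0.0048 0 -0.0067 0 0 0 0.02"

```text
time: 11.8
tcp_pos: [0.6377, 0.1287, 0.1235]
ee_rot: [0.0, 0.18, 0.984, 0.001]
ft_force: [-0.8, 0.2, -5.7]
opening: 0.305
grip_force: 35.0
```

Following well. Continue to about 1.1 rad, then on to open.

Call:
drive_tool --pt "0.0052 0 -0.0064 0 0 0 0.02" --pt "0.0056 0 -0.006 0 0 0 0.02" --pt "0.0059 0 -0.0057 0 0 0 0.02" --pt "0.0063 0 -0.0053 0 0 0 0.02" --pt "0.0066 0 -0.0049 0 0 0 0.02" --pt "0.0069 0 -0.0045 0 0 0 0.02" --pt "0.0072 0 -0.004 0 0 0 0.02" --pt "0.0074 0 -0.0036 0 0 0 0.02" --pt "0.0076 0 -0.0031 0 0 0 0.02" --pt "0.0078 0 -0.0026 0 0 0 0.02"

```text
time: 13.05
tcp_pos: [0.5766, 0.1525, 0.1702]
ee_rot: [0.002, 0.18, 0.984, 0.001]
ft_force: [2.3, 1.5, 0.3]
opening: 0.301
grip_force: 35.0
```

Call:
drive_tool --pt "0.0079 0 -0.0021 0 0 0 0.02" --pt "0.0081 0 -0.0016 0 0 0 0.02" --pt "0.0081 0 -0.0011 0 0 0 0.02" --pt "0.0082 0 -0.0006 0 0 0 0.02" --pt "0.0082 0 -0.0001 0 0 0 0.02" --pt "0.0082 0 0.0004 0 0 0 0.02" --pt "0.0082 0 0.0009 0 0 0 0.02" --pt "0.0081 0 0.0014 0 0 0 0.02" --pt "0.008 0 0.0019 0 0 0 0.02" --pt "0.006 0 0.0018 0 0 0 0.02" --pt "0 0 0 0 0 0 0.02"

```text
time: 14.42
tcp_pos: [0.4993, 0.1825, 0.1686]
ee_rot: [-0.002, 0.18, 0.984, 0.003]
ft_force: [-2.6, 6.4, 7.2]
opening: 0.298
grip_force: 35.0
```

Knob is back at its start spot. Release and rise.

Call:
drive_tool --pt "0 0 0 0 0 0 0.07" --pt "0 0 0 0 0 0 0.07" --pt "0 0 0 0 0 0 0.07" --pt "0 0 0 0 0 0 0.07" --pt "0 0 0 0 0 0 0.07" --pt "0 0 0 0 0 0 0.07" --pt "0 0 -0.03 0 0 0 0.07" --pt "0 0 -0.05 0 0 0 0.07" --pt "0 0 -0.06 0 0 0 0.07" --pt "0 0 -0.05 0 0 0 0.07" --pt "0 0 0 0 0 0 0.07" --pt "0 0 0 0 0 0 0.07" --pt "0 0 0 0 0 0 0.07" --pt "0 0 0 0 0 0 0.07"

```text
time: 16.18
tcp_pos: [0.5014, 0.1796, 0.3566]
ee_rot: [-0.001, 0.18, 0.984, 0.0]
ft_force: [0.1, -0.1, -0.2]
opening: 0.746
grip_force: 0.0
```

```bash
python3 - <<'E'
from h import *
import cv2
b=robot.read_camera("scene")[:,:,::-1]
cv2.imwrite("pics/g3.png",cv2.resize(b[110:290,160:340],(600,600),interpolation=cv2.INTER_CUBIC));print(cur()[0],robot.observe()["ft_force"])
E
```

```text
[0.5015664 0.1796333 0.3569029] [-0.37907594 -0.29520437 -0.11023545]
```

View pics/g3.png

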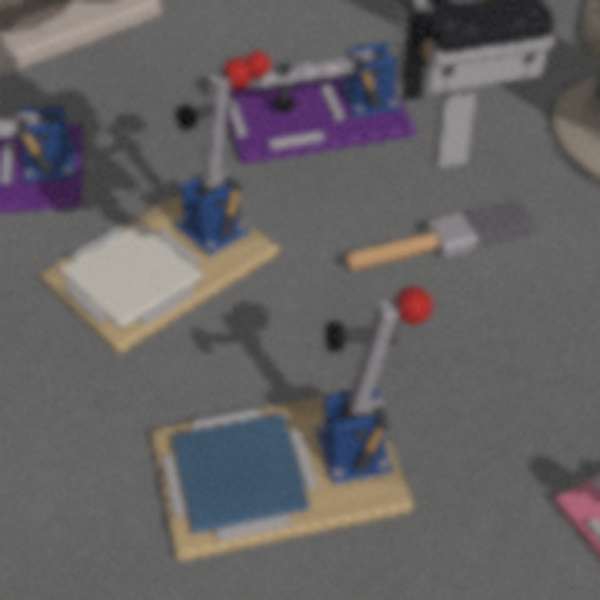

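The blue knob is at (414,305) in the crop, which is (284.2,201.5) in the full image, the same as at the start. The tile is in its nest, the white clamp is open and the gripper is clear.

```bash
python3 -c "
from plant import robot
print(robot.sign_off())"
```

```text
the job is handed in; nothing more can be done
None
```

I closed the blue clamp on its tile, let it hold untouched for over a second, then swung it fully open again; the tile is still in its nest, the white clamp is still open, and the job is handed in (sign-off returned no verdict).

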